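# Take the yellow test weight off its keeper hook and stand it on the bench scale

## Task

Take the yellow payload test weight off its hook: push its bail back along the hook against the red sprung keeper so that the keeper opens, lift the bail up past the hook's beak and draw it off over the tip. Then set the weight down upright near the middle of the scale's pan and let go of it; leave the blue weight hanging on its own hook.

Things in the scene. Friction and masses are not known exactly. Their poses are not given: they have to be found in the camera images.
- yellow_weight: Weight, 0.35 kg: yellow slab 56x132x14 under an upright rectangular bail of 12 mm square bar. Origin: centre of the bail's top bar, which runs 132 along y; slab's underside 115 below; bail 108x95 inside; z up. Grip the bar from above across its 12 mm, 40 to either side of the middle, where the hook is. As it hangs, -x points (within 4 deg) along the hook to its free tip, +x to keeper and post.
- keeper_yellow (a joint): Red sprung flap, 24 wide, in the hook under the yellow bail: 0 = shut, upright against the beak's end, its face 10 mm behind (+x of) the bar's middle; tips back to 1.2 rad when the bar is pushed against it (1 to 5 N); springs shut itself. Push the bar back 15 to 40 mm (25 is good), lift 30 to 65 (45 is good) still pushed back, then draw it out along -x till 75 or more in front of where it hung.
- pan (a point): Centre of the top face of the fixed bench scale's level square steel pan, 180 x 180 mm, 40 mm above the table; x, y along its sides, z up. The grey scale body round it is 250 x 200 mm and lower than the pan.
- blue_weight: Same weight with a blue slab, on a like hook; it stays there. Origin: its bar's centre. Either hook, fixed, measured from the hanging bar's centre: level prong 16 wide, 26 deep, top 160 above the table, under the bar; upturned tip from 8 to 22 mm out (-x); its beak covers the bar, from the tip to 8 behind, 5 above the bar, top 29 above the prong; post 30 wide, 166 high, its face 85 behind.
Not all that is in view belongs to the job. What is shaped like the yellow_weight but purple is not meant.

How it is judged:
By the outcome, as a careful person would: the job done as asked, in the order asked, and still so for the second after the job is handed in, with the robot touching nothing.
It also fails if it takes over 40 s, if anything falls off the work surface, if the arm or the gripper's body presses on something with over 40 N, if the wrist force passes 120 N, or if a joint passes its speed limit or range.

## Robot

A 6-joint arm with a two-finger parallel gripper is mounted at the origin on the work surface. World frame = base frame: x ahead of the robot, y to its left, z up, the work surface at z = 0. Lengths are in m, angles in rad, forces in N, time in s.
With the tool pointing down it reaches from about 0.225 to 0.875 m from the base axis. Payload 3.4 kg.
Tool frame: the origin (TCP) lies between the finger pads; the fingertips stand 11 mm ahead of it and the grasp point (between the pads) lies 8 mm behind it (tips_ahead is the distance from the TCP to the fingertips, in m); z points along the fingers, x is the direction in which the jaws open and shut, and the axes are right-handed (so a half turn about z gives the same grasp; the last joint's range is limited). The gripper opens to 85 mm and grips with 20 to 120 N. Pads are 22 mm wide; open, the fingers measure 114 mm over their backs; the gripper's body (76 mm by 85 mm) begins 54 mm behind the grasp point. The pads swing forward as they close: fully open they stand 13 mm farther back than shut.
Start: joints at [1.097, 0.276, 1.505, -0, 1.361, -0.121], TCP at [0.199, 0.54, 0.212] pointing down, gripper open.
Joint ranges: [-2.89, 2.89], [-0.75, 2.08], [0.22, 2.7], [-1.18, 4.32], [0.11, 2.71], [-2.7, 2.7]. Speed limits (rad/s): [2.57, 2.57, 3.14, 3.14, 3.14, 3.14].

## Interface

Orientations are given as a unit quaternion [w, x, y, z].
In Python, from rig import get_state, get_image, sign_off, masks_of, tips_ahead gives the robot as it stands.
- The arm moves only by the tool play_rows, never from a script. Its argument "series" is a list of rows, each an object of numbers: "fingers": the closure, from -1 (fully open) to 1 (shut); "dx", "dy", "dz": the shift along the world's x, y, z in mm; "turn": the turn about the world's z in rad. A call has 1 to 20 rows; each row shifts and turns the pose as measured when the row begins; what a row does not reach is not made up. A row lasts 1/12 s, in which the tool goes at most 41.7 mm and 7.16 degrees, less where a joint would pass 70% of its speed; a pose out of reach is approached as far as the arm can. A call with a gripper value outside its range is refused whole. The fingers move at their own pace and stop on an object; "squeeze" is the grip in N (left out, the last holds). Time passes only in rows, so rows that do not move let the fingers close. It gives the time, the measured TCP pose, the force and the opening at its end, in the units of the state.
- get_state(): the state, without advancing time (a new reading comes with each control period).
- get_image(name): name is "scene" or "top"; returns a dict with "pixels" (400x640x3 uint8, red, green, blue), "vfov" (degrees; the focal length in pixels is half the picture's height over the tangent of half this angle, whatever the lens; pixels are square), "cx", "cy" (the principal point, pixels), "rvec" (rotation vector, rad) and "tvec" (3), from world to camera coordinates, as OpenCV has them. Camera axes: x right, y down, z forward; pixel columns grow to the right and rows downward; lengths in m; the calibration is good to about 2 mm. A picture is of the moment at which its call begins. There is no depth.
- sign_off(): hands the job in, once; it reports no verdict.
Trained networks look in a picture, given as the dict that the camera call returned (one of the last four; its "shot" number tells which), for a name from the list of things; names that differ only in an ending like _2 or _b are one class to them, and where a whole thing is asked for, a point or a joint stands for the part that bears it (a point fixed in the world has none). Each returns a list of dicts, best first, with "p" (0 to 1); they miss things now and then, are a little off and sometimes report something else, mostly with a low value. They report only what shows in the picture. A call takes as long as a camera call. They do not tell look-alikes from the thing itself.
- masks_of(picture, label): "region" (400x640 bool, what is visible of it) and "xy" ([column, row] in pixels, amid what is visible of it).
The state is a dict: "clock": time; "qpos": joint angles; "qd": joint speeds; "effort": joint torques, N m; "position": TCP position; "ee_rot": TCP orientation; "contact_force": force on the tool from outside, world axes, zero at the start; "moment": the same for the moment, N m; "width": finger opening in m.
Only numpy, scipy, OpenCV 4.12 (cv2) and the standard library are available. Lean on these libraries where they do the work, as an engineer would, in place of code of your own. Each camera call takes 0.05 s, during which the arm holds its last target. There are 200 camera calls.

## Working session

There is one attempt and no reset: what is moved stays moved. The work goes in short steps, Python scripts to look and compute and a tool call to move; the robot and the scene stay as the last step left them, time stands still between calls to the robot, and variables do not carry over. Pictures are saved under pics/ and viewed, about 8 in all and at most 12, crops included, and the job is handed in when it is done.

Besides the shell and the picture viewer there is one more tool, called after "Emit:" as name(argument=value, ...) on one line, values as JSON. play_rows: Moves the arm, as the interface text tells. Its arguments: {"type":"object","properties":{"series":{"type":"array"},"squeeze":{"type":"number"}},"required":["series"]}

```bash
mkdir -p pics
cat > h.py <<'E'
import numpy as np, cv2
from rig import *
def cam(p):
    f=200/np.tan(np.radians(p["vfov"])/2)
    K=np.array([[f,0,p["cx"]],[0,f,p["cy"]],[0,0,1.]])
    R=cv2.Rodrigues(np.array(p["rvec"],float))[0]; t=np.array(p["tvec"],float)
    return K,R,t
def ray(p,xy):
    K,R,t=cam(p); d=R.T@np.linalg.inv(K)@np.array([xy[0],xy[1],1.]); return -R.T@t,d
def atz(p,xy,z):
    c,d=ray(p,xy); return c+d*(z-c[2])/d[2]
def proj(p,X):
    K,R,t=cam(p); q=(np.atleast_2d(X)@R.T+t)@K.T; return q[:,:2]/q[:,2:]
def save(p,n): cv2.imwrite(n,p["pixels"][:,:,::-1])
E
python3 - <<'E'
from h import *
print(get_state())
for n in("top","scene"):
    p=get_image(n); save(p,f"pics/{n}0.png"); print(n,p["vfov"],p["cx"],p["cy"],"cam",ray(p,(320,200))[0])
    for l in("yellow_weight","blue_weight","keeper_yellow","pan"):
        try:
            for m in masks_of(p,l)[:3]: print(l,m["p"],m["xy"],m["region"].sum())
        except Exception as e: print(l,e)
E
```

```text
{'clock': 0.0, 'qpos': array([ 1.09701557e+00,  2.76571568e-01,  1.50615590e+00,  3.36995952e-06,
        1.36071374e+00, -1.20964997e-01]), 'qd': array([ 3.35118519e-04,  5.81601309e-04,  9.48568329e-05, -1.60412019e-04,
       -2.69393909e-03, -6.50929154e-04]), 'effort': array([-1.29291358e-03, -4.16782057e+01, -2.45804733e+01, -2.54644619e-04,
        1.10274649e-02, -2.38578275e-05]), 'position': array([0.19840377, 0.53906569, 0.21144405]), 'ee_rot': array([ 4.31922206e-04,  8.20225884e-01,  5.72039024e-01, -8.17149988e-04]), 'contact_force': array([-0.85892609, -0.33109866, -0.6633516 ]), 'moment': array([-0.03877033, -0.01058177,  0.03610304]), 'width': 0.08532765605485704}
top 52.705808573396176 319.2946237563071 189.07128122574483 cam [0.384432   0.17177207 1.29987916]
yellow_weight 0.92 [279.2, 169.5] 699
yellow_weight 0.9 [216.2, 205.7] 913
yellow_weight 0.79 [167.8, 172.5] 1041
blue_weight 0.71 [446.7, 180.2] 825
pan 0.59 [364.1, 219.8] 5011
scene 51.18599313487781 319.21276004317144 201.19906768949556 cam [ 1.29357131 -0.43364562  1.03986859]
yellow_weight 0.85 [352.7, 218.9] 764
yellow_weight 0.77 [420.7, 184.0] 451
yellow_weight 0.6 [373.8, 180.0] 616
blue_weight 0.82 [206.4, 299.0] 1257
keeper_yellow 0.66 [362.4, 195.5] 77
pan 0.78 [265.4, 244.4] 3919
```

View pics/top0.png

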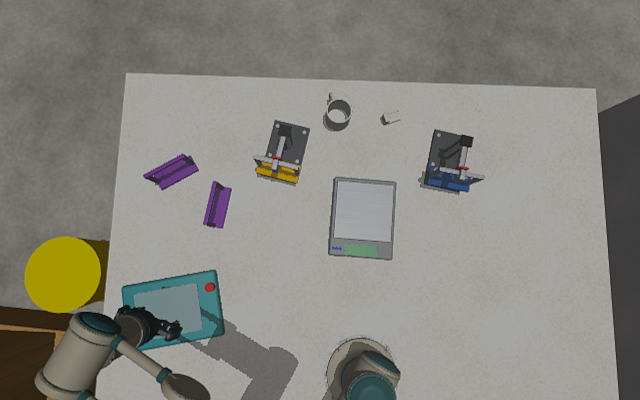

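View pics/scene0.png

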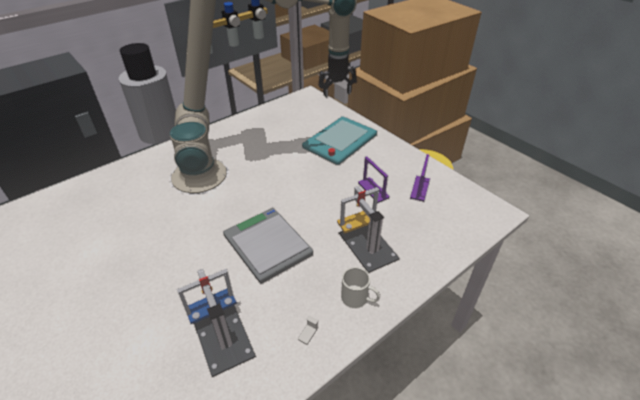

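The top view shows the yellow weight on its hook at about (279,165), with the post at (285,130) and the tip towards the robot. The pan is at (364,208). In the scene view the yellow weight is at (355,218). Both purple look-alikes are off to the side.

Run:
```python
from h import *
a=get_image("top"); b=get_image("scene")
def crop(p,x,y,w,h,s): return cv2.resize(p["pixels"][y:y+h,x:x+w,::-1],(w*s,h*s),interpolation=cv2.INTER_CUBIC)
A=crop(a,240,110,80,80,5); B=crop(b,325,170,80,80,5)
cv2.imwrite("pics/crop1.png",np.hstack([A,B]))
print(masks_of(a,"pan")[0]["xy"])
for xy in [(257,162),(299,169),(278,165.5),(285,130)]: print(xy,atz(a,xy,.172))
m=[q for q in masks_of(a,"pan")][0]["region"]
r=cv2.minAreaRect(np.argwhere(m)[:,::-1].astype(np.float32)); print(r)
for c in cv2.boxPoints(r): print(c,atz(a,c,.04))
# light pan surface from image
c=np.mean(cv2.boxPoints(r),0);print(atz(a,c,.04), "pan pix guess",atz(a,(364,210),.04))
```

```text
[362.5, 219.5]
(257, 162) [0.61686219 0.32366049 0.172     ]
(299, 169) [0.60019218 0.20403729 0.172     ]
(278, 165.5) [0.60852889 0.26386111 0.172     ]
(285, 130) [0.71298093 0.24780474 0.172     ]
((362.4938659667969, 218.33290100097656), (64.41610717773438, 78.96883392333984), 4.236394882202148)
[327.45703 255.33018] [0.3574816 0.1117197 0.04     ]
[333.2906 176.5771] [0.60423999 0.09851998 0.04      ]
[397.5307  181.33562] [ 0.5948374  -0.10612911  0.04      ]
[391.69714 260.08868] [ 0.34768315 -0.08729335  0.04      ]
[0.47435605 0.00445052 0.04      ] pan pix guess [ 5.00633309e-01 -4.68956086e-05  4.00000000e-02]
```

View pics/crop1.png

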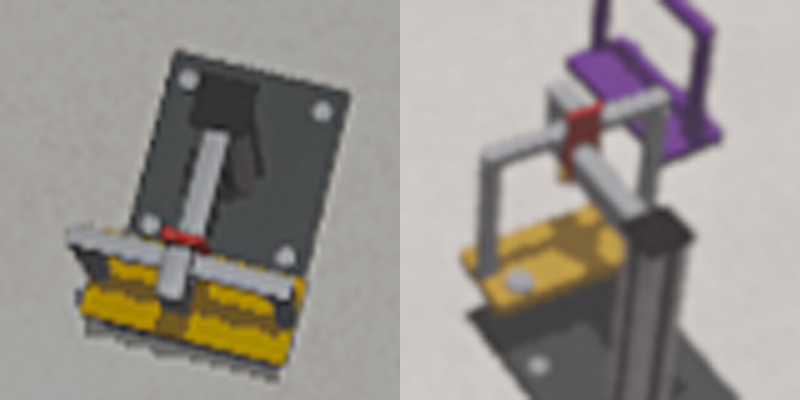

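Run:
```python
from h import *
a=get_image("top"); b=get_image("scene")
def tri(x,y):
    P=[]
    for p,_ in((a,0),(b,0)):
        K,R,t=cam(p); P.append(K@np.c_[R,t])
    X=cv2.triangulatePoints(P[0],P[1],np.array(x,float).reshape(2,1),np.array(y,float).reshape(2,1)).ravel(); return X[:3]/X[3]
L=atz(a,(253.8,157.2),.172);R=atz(a,(298.8,167.5),.172)
print(L,R,(L+R)/2,np.linalg.norm(L-R),"yaw",np.degrees(np.arctan2(-(L-R)[0],(L-R)[1])))
print("tri left end", tri((253.8,157.2),(378.,190)),"right",tri((298.8,167.5),(342,201.5)))
print("hook dir",atz(a,(275,168),.185)-atz(a,(283,137),.185))
# pan by brightness in mask of bright pixels
g=cv2.cvtColor(a["pixels"],cv2.COLOR_RGB2HSV)
print(a["pixels"][205,364],a["pixels"][205,331],a["pixels"][240,340])
cv2.imwrite("pics/pan.png",np.hstack([cv2.resize(a["pixels"][170:270,320:405,::-1],None,fx=4.5,fy=4.5,interpolation=cv2.INTER_CUBIC),cv2.resize(b["pixels"][195:295,215:315,::-1],(410,450),interpolation=cv2.INTER_CUBIC)]))
```

```text
[0.63048204 0.33335044 0.172     ] [0.60450549 0.20474027 0.172     ] [0.61749377 0.26904536 0.172     ] 0.13120730627494936 yaw -11.418919600973851
tri left end [0.63417914 0.33682902 0.16335324] right [0.60687559 0.20747006 0.17020817]
hook dir [-0.08999759  0.01906343  0.        ]
[160 162 165] [94 91 88] [123 126 125]
```

View pics/pan.png

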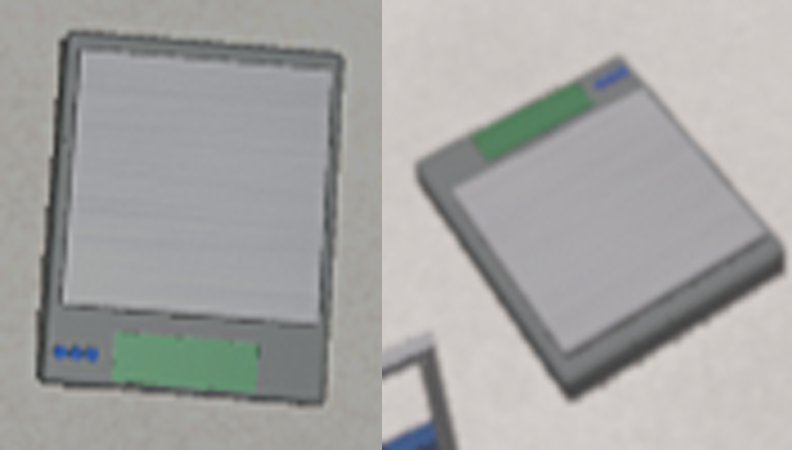

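The pan's centre is about (0.495, 0.000). The yellow bar's centre is about (0.618, 0.270, 0.166), with the hook axis at a yaw of -11.4°. I'll grip the bar 40 mm from the middle on the −y side, near (0.610, 0.231).

Emit:
play_rows(series=[{"fingers":-1,"dx":25,"dy":-18,"dz":10,"turn":-0.1},{"fingers":-1,"dx":27,"dy":-20,"dz":10,"turn":-0.1},{"fingers":-1,"dx":27,"dy":-20,"dz":10,"turn":-0.1},{"fingers":-1,"dx":27,"dy":-20,"dz":5,"turn":-0.1},{"fingers":-1,"dx":27,"dy":-20,"dz":5,"turn":-0.1},{"fingers":-1,"dx":27,"dy":-20,"turn":-0.1},{"fingers":-1,"dx":27,"dy":-20,"turn":-0.1},{"fingers":-1,"dx":27,"dy":-20,"turn":-0.1},{"fingers":-1,"dx":27,"dy":-20,"turn":-0.1},{"fingers":-1,"dx":27,"dy":-20,"turn":-0.1},{"fingers":-1,"dx":27,"dy":-20,"turn":-0.1},{"fingers":-1,"dx":27,"dy":-20,"turn":-0.1},{"fingers":-1,"dx":27,"dy":-20,"turn":-0.1},{"fingers":-1,"dx":27,"dy":-20,"turn":-0.1},{"fingers":-1,"dx":20,"dy":-15},{"fingers":-1}])

```text
invalid input at $.series[5]: expected keys fingers, dx, dy, dz, turn
```

```bash
cat > st.py <<'E'
from h import *
from scipy.spatial.transform import Rotation as Ro
def st():
    s=get_state(); q=s["ee_rot"]; R=Ro.from_quat([q[1],q[2],q[3],q[0]]).as_matrix()
    print(round(s["clock"],2),"pos",s["position"].round(4),"jaw yaw",np.arctan2(R[1,0],R[0,0]).round(3),"z",R[:,2].round(3),"F",s["contact_force"].round(1),"M",s["moment"].round(2),"w",round(s["width"],4)); return s
if __name__=="__main__": st()
E
python3 st.py
```

```text
0.8 pos [0.1987 0.5396 0.2123] jaw yaw 1.218 z [ 0.  0. -1.] F [-0.7  0.1  0.2] M [-0.01 -0.02  0.  ] w 0.0854
```

Emit:
play_rows(series=[{"fingers":-1,"dx":25,"dy":-18,"dz":10,"turn":-0.1},{"fingers":-1,"dx":27,"dy":-20,"dz":10,"turn":-0.1},{"fingers":-1,"dx":27,"dy":-20,"dz":10,"turn":-0.1},{"fingers":-1,"dx":27,"dy":-20,"dz":5,"turn":-0.1},{"fingers":-1,"dx":27,"dy":-20,"dz":5,"turn":-0.1},{"fingers":-1,"dx":27,"dy":-20,"dz":0,"turn":-0.1},{"fingers":-1,"dx":27,"dy":-20,"dz":0,"turn":-0.1},{"fingers":-1,"dx":27,"dy":-20,"dz":0,"turn":-0.1},{"fingers":-1,"dx":27,"dy":-20,"dz":0,"turn":-0.1},{"fingers":-1,"dx":27,"dy":-20,"dz":0,"turn":-0.1},{"fingers":-1,"dx":27,"dy":-20,"dz":0,"turn":-0.1},{"fingers":-1,"dx":27,"dy":-20,"dz":0,"turn":-0.1},{"fingers":-1,"dx":27,"dy":-20,"dz":0,"turn":-0.1},{"fingers":-1,"dx":27,"dy":-20,"dz":0,"turn":-0.1},{"fingers":-1,"dx":20,"dy":-15,"dz":0,"turn":0},{"fingers":-1,"dx":0,"dy":0,"dz":0,"turn":0}])

```text
clock: 2.13
position: [0.6102, 0.2306, 0.2546]
ee_rot: [-0.002, 0.992, -0.124, 0.005]
contact_force: [0.5, -0.2, 0.2]
width: 0.0853
```

```bash
python3 st.py
```

```text
2.13 pos [0.6102 0.2306 0.2546] jaw yaw -0.248 z [ 0.01   0.003 -1.   ] F [ 0.5 -0.2  0.2] M [ 0.05 -0.06 -0.  ] w 0.0853
```

Emit:
play_rows(series=[{"fingers":-1,"dx":0,"dy":0,"dz":-25,"turn":0.045},{"fingers":-1,"dx":0,"dy":0,"dz":-25,"turn":0},{"fingers":-1,"dx":0,"dy":0,"dz":-20,"turn":0},{"fingers":-1,"dx":0,"dy":0,"dz":-15,"turn":0},{"fingers":-1,"dx":0,"dy":0,"dz":-10,"turn":0},{"fingers":-1,"dx":0,"dy":0,"dz":0,"turn":0}])

```text
clock: 2.63
position: [0.6109, 0.23, 0.1569]
ee_rot: [-0.004, 0.995, -0.102, 0.006]
contact_force: [0.3, -0.2, 0.5]
width: 0.0853
```

Run:
```python
from st import *
st()
a=get_image("top"); b=get_image("scene")
C=np.array([.618,.270,.166]); c,s=np.cos(-.2),np.sin(-.2)
out=[]
for p,x,y in((a,235,105),(b,320,150)):
    im=cv2.resize(p["pixels"][y:y+90,x:x+90,::-1],None,fx=4.4,fy=4.4,interpolation=cv2.INTER_CUBIC)
    out.append(im)
cv2.imwrite("pics/grip.png",np.hstack(out))
```

```text
2.63 pos [0.6109 0.23   0.1569] jaw yaw -0.204 z [ 0.012  0.006 -1.   ] F [ 0.3 -0.2  0.5] M [-0.01  0.05 -0.02] w 0.0853
```

View pics/grip.png

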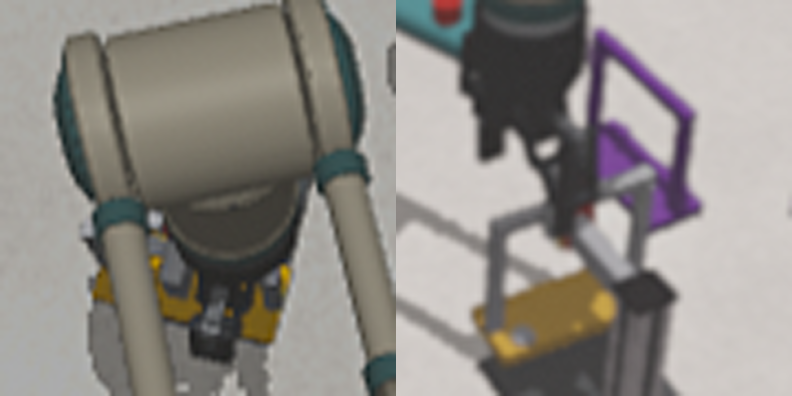

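The scene crop shows the fingers straddling the bar to the right of the hook, with nothing in contact. Closing now.

Emit:
play_rows(series=[{"fingers":0.3,"dx":0,"dy":0,"dz":0,"turn":0},{"fingers":1,"dx":0,"dy":0,"dz":0,"turn":0},{"fingers":1,"dx":0,"dy":0,"dz":0,"turn":0},{"fingers":1,"dx":0,"dy":0,"dz":0,"turn":0},{"fingers":1,"dx":0,"dy":0,"dz":0,"turn":0},{"fingers":1,"dx":0,"dy":0,"dz":0,"turn":0},{"fingers":1,"dx":0,"dy":0,"dz":0,"turn":0},{"fingers":1,"dx":0,"dy":0,"dz":0,"turn":0}], squeeze=60)

```text
clock: 3.4
position: [0.6157, 0.2321, 0.1664]
ee_rot: [-0.007, 0.995, -0.101, 0.013]
contact_force: [-0.8, 0.4, 0.1]
width: -0.0004
```

```bash
python3 st.py
```

```text
3.4 pos [0.6157 0.2321 0.1664] jaw yaw -0.203 z [ 0.028  0.01  -1.   ] F [-0.8  0.4  0.1] M [ 0.   -0.04  0.01] w -0.0004
```

Run:
```python
from st import *
b=get_image("scene"); a=get_image("top")
s=get_state()["position"]
print(proj(b,[s,s-[0,0,.011],[.61,.231,.172],[.618,.27,.172],[.6044,.2047,.172],[.6305,.3333,.172]]).round(1))
out=[cv2.resize(p["pixels"][y:y+80,x:x+80,::-1],(400,400),interpolation=cv2.INTER_CUBIC) for p,x,y in((a,235,115),(b,325,160))]
cv2.imwrite("pics/miss.png",np.hstack(out))
```

```text
[[348.8 200.6]
 [348.7 203.2]
 [347.4 198.5]
 [358.5 194.4]
 [339.8 201.2]
 [375.8 188. ]]
```

View pics/miss.png

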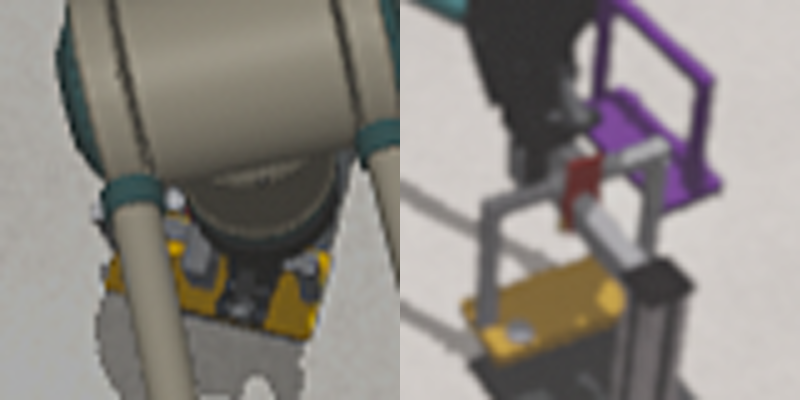

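The fingers shut with nothing between them, and the bar is still in place. I'll overlay the model on the picture to find out why.

Run:
```python
from st import *
import rig
b=get_image("scene"); s=get_state()
t=rig.tips_ahead; print("tips", t() if callable(t) else t)
x0,y0,S=325,165,10
im=cv2.resize(b["pixels"][y0:y0+60,x0:x0+70,::-1],None,fx=S,fy=S,interpolation=cv2.INTER_CUBIC)
c=np.array([.618,.270,.166]); ux=np.array([np.cos(-.2),np.sin(-.2),0]); uy=np.array([-ux[1],ux[0],0]); uz=np.array([0,0,1.])
P=lambda X:((proj(b,X)+.5-[x0,y0])*S).astype(int)
for sx in(-6,6):
  for sz in(-6,6):
    q=P([c+ux*sx/1e3+uz*sz/1e3+uy*e for e in(-.066,.066)]); cv2.line(im,tuple(q[0].tolist()),tuple(q[1].tolist()),(0,255,0),1)
q=s["ee_rot"];R=Ro.from_quat([q[1],q[2],q[3],q[0]]).as_matrix()
T=s["position"]; print(T)
pts=P([T-R[:,2]*.06,T,T+R[:,2]*.011]); 
cv2.polylines(im,[pts],False,(255,0,255),1)
for k in pts: cv2.circle(im,tuple(k.tolist()),4,(255,0,255),1)
cv2.imwrite("pics/ov.png",im)
```

```text
tips 0.011
[0.61562735 0.23208974 0.16620446]
```

View pics/ov.png

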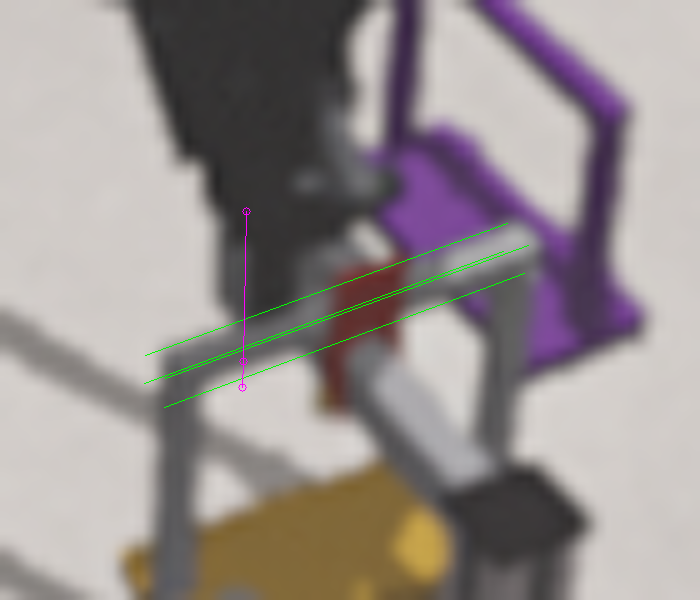

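Run:
```python
from st import *
b=get_image("scene"); T0=np.array([.1987,.5396,.2123]); j=np.array([.345,.938,0])
im=cv2.imread("pics/scene0.png"); x0,y0,S=300,50,6
im=cv2.resize(im[y0:y0+70,x0:x0+70],None,fx=S,fy=S,interpolation=cv2.INTER_CUBIC)
def mark(im,p,X,col,x0,y0,S):
    for k in ((proj(p,X)+.5-[x0,y0])*S).astype(int): cv2.circle(im,tuple(k.tolist()),4,col,1)
up=np.array([0,0,1.])
mark(im,b,[T0],(255,0,255),x0,y0,S)
mark(im,b,[T0+j*g*.05+up*.002 for g in(-1,1)],(0,255,0),x0,y0,S)   # open tips
mark(im,b,[T0+up*.062],(0,255,255),x0,y0,S)
# second: the grip.png
g=cv2.imread("pics/grip.png")[:,396:]; T=np.array([.6109,.23,.1569]); j=np.array([.98,-.2,0])
mark(g,b,[T],(255,0,255),320,150,4.4); mark(g,b,[T+j*s*.05+up*.002 for s in(-1,1)],(0,255,0),320,150,4.4); mark(g,b,[T+up*.062],(0,255,255),320,150,4.4)
cv2.imwrite("pics/chk.png",np.hstack([im[:396,:396],g]))
```

```text
(no output)
```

View pics/chk.png

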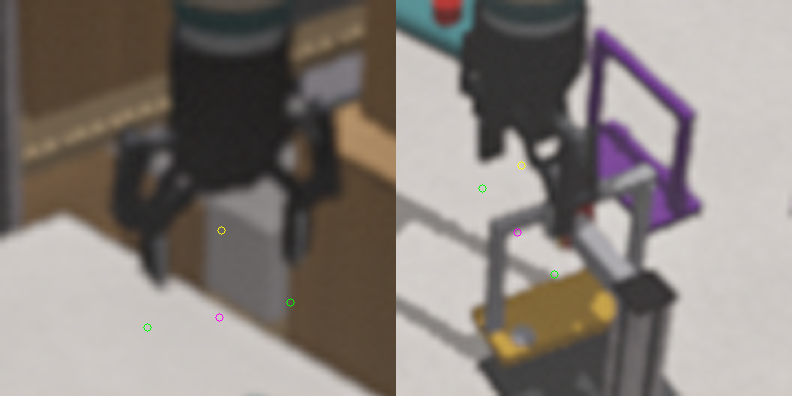

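The check shows that in the pictures the fingertips sit about 29 mm higher than the reported TCP implies. This holds at the start pose and here, so the first close skimmed over the top of the bar. I'll go up, open, and come down about 28 mm lower, watching the force.

Emit:
play_rows(series=[{"fingers":1,"dx":0,"dy":0,"dz":20,"turn":0},{"fingers":1,"dx":-1,"dy":-1,"dz":30,"turn":0},{"fingers":-1,"dx":-1,"dy":-1,"dz":0,"turn":0},{"fingers":-1,"dx":0,"dy":0,"dz":0,"turn":0},{"fingers":-1,"dx":0,"dy":0,"dz":0,"turn":0},{"fingers":-1,"dx":0,"dy":0,"dz":0,"turn":0},{"fingers":-1,"dx":0,"dy":0,"dz":0,"turn":0},{"fingers":-1,"dx":0,"dy":0,"dz":0,"turn":0},{"fingers":-1,"dx":0,"dy":0,"dz":-20,"turn":0},{"fingers":-1,"dx":0,"dy":0,"dz":-20,"turn":0},{"fingers":-1,"dx":0,"dy":0,"dz":-15,"turn":0},{"fingers":-1,"dx":0,"dy":0,"dz":0,"turn":0}])

```text
clock: 4.6
position: [0.6112, 0.2295, 0.1562]
ee_rot: [-0.005, 0.995, -0.101, 0.01]
contact_force: [0.5, -0.4, -0.5]
width: 0.0855
```

```bash
python3 st.py
```

```text
4.6 pos [0.6112 0.2295 0.1562] jaw yaw -0.203 z [ 0.02   0.009 -1.   ] F [ 0.5 -0.4 -0.5] M [ 0.01  0.04 -0.03] w 0.0855
```

Emit:
play_rows(series=[{"fingers":-1,"dx":1,"dy":0,"dz":-8,"turn":0},{"fingers":-1,"dx":0,"dy":0,"dz":-8,"turn":0},{"fingers":-1,"dx":0,"dy":0,"dz":-8,"turn":0},{"fingers":-1,"dx":0,"dy":0,"dz":-3,"turn":0},{"fingers":0,"dx":0,"dy":0,"dz":0,"turn":0},{"fingers":1,"dx":0,"dy":0,"dz":0,"turn":0},{"fingers":1,"dx":0,"dy":0,"dz":0,"turn":0},{"fingers":1,"dx":0,"dy":0,"dz":0,"turn":0},{"fingers":1,"dx":0,"dy":0,"dz":0,"turn":0},{"fingers":1,"dx":0,"dy":0,"dz":0,"turn":0},{"fingers":1,"dx":0,"dy":0,"dz":0,"turn":0}], squeeze=60)

```text
clock: 5.52
position: [0.6134, 0.2299, 0.129]
ee_rot: [-0.006, 0.995, -0.101, 0.011]
contact_force: [-0.9, 0.2, -1.6]
width: 0.0109
```

```bash
python3 st.py
```

```text
5.52 pos [0.6134 0.2299 0.129 ] jaw yaw -0.203 z [ 0.023  0.009 -1.   ] F [-0.9  0.2 -1.6] M [ 0.11  0.26 -0.02] w 0.0109
```

Gripped at a width of 10.9 mm. Next, push back 25 mm along the hook.

Emit:
play_rows(series=[{"fingers":1,"dx":0,"dy":0,"dz":1,"turn":0},{"fingers":1,"dx":5,"dy":-1,"dz":0.5,"turn":0},{"fingers":1,"dx":5,"dy":-1,"dz":0,"turn":0},{"fingers":1,"dx":5,"dy":-1,"dz":0,"turn":0},{"fingers":1,"dx":5,"dy":-1,"dz":0,"turn":0},{"fingers":1,"dx":5,"dy":-1,"dz":0,"turn":0},{"fingers":1,"dx":2,"dy":0,"dz":0,"turn":0}])

```text
clock: 6.1
position: [0.624, 0.2271, 0.1287]
ee_rot: [-0.005, 0.995, -0.099, -0.009]
contact_force: [-5.1, -2.1, 3.9]
width: 0.0107
```

```bash
python3 st.py
```

```text
6.1 pos [0.624  0.2271 0.1287] jaw yaw -0.198 z [-0.016  0.011 -1.   ] F [-5.1 -2.1  3.9] M [-0.04  0.67  0.15] w 0.0107
```

Emit:
play_rows(series=[{"fingers":1,"dx":9,"dy":-2,"dz":1,"turn":0},{"fingers":1,"dx":9,"dy":-2,"dz":1,"turn":0},{"fingers":1,"dx":8,"dy":-2,"dz":1,"turn":0}])

```text
clock: 6.35
position: [0.6456, 0.2218, 0.1313]
ee_rot: [-0.004, 0.995, -0.098, -0.014]
contact_force: [-2.4, 1.2, -0.9]
width: 0.0114
```

```bash
python3 st.py
```

```text
6.35 pos [0.6456 0.2218 0.1313] jaw yaw -0.195 z [-0.028  0.012 -1.   ] F [-2.4  1.2 -0.9] M [0.06 0.49 0.13] w 0.0114
```

Emit:
play_rows(series=[{"fingers":1,"dx":-1,"dy":0,"dz":9,"turn":0},{"fingers":1,"dx":0,"dy":0,"dz":9,"turn":0},{"fingers":1,"dx":0,"dy":0,"dz":9,"turn":0},{"fingers":1,"dx":0,"dy":0,"dz":9,"turn":0},{"fingers":1,"dx":0,"dy":0,"dz":8,"turn":0},{"fingers":1,"dx":0,"dy":0,"dz":0,"turn":0}])

```text
clock: 6.85
position: [0.6511, 0.22, 0.18]
ee_rot: [-0.004, 0.995, -0.099, -0.01]
contact_force: [0.7, 0.4, -2.3]
width: 0.0109
```

Run:
```python
from st import *
st(); b=get_image("scene"); a=get_image("top")
out=[cv2.resize(p["pixels"][y:y+80,x:x+80,::-1],(400,400),interpolation=cv2.INTER_CUBIC) for p,x,y in((a,235,115),(b,325,160))]
cv2.imwrite("pics/lift.png",np.hstack(out))
```

```text
6.85 pos [0.6511 0.22   0.18  ] jaw yaw -0.198 z [-0.018  0.011 -1.   ] F [ 0.7  0.4 -2.3] M [-0.07 -0.06 -0.01] w 0.0109
```

View pics/lift.png

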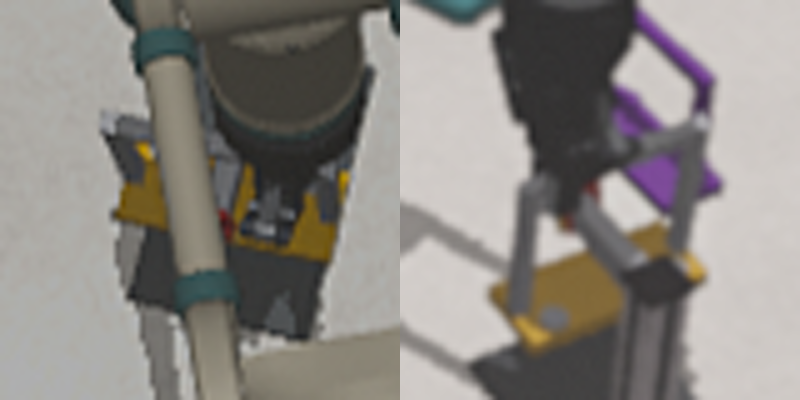

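The picture shows the bar lifted about 50 mm and held back behind the beak, with the weight hanging freely from the gripper. Now draw it out along −x'.

Emit:
play_rows(series=[{"fingers":1,"dx":-10,"dy":2,"dz":0,"turn":0},{"fingers":1,"dx":-15,"dy":3,"dz":0,"turn":0},{"fingers":1,"dx":-15,"dy":3,"dz":0,"turn":0},{"fingers":1,"dx":-15,"dy":3,"dz":0,"turn":0},{"fingers":1,"dx":-15,"dy":3,"dz":0,"turn":0},{"fingers":1,"dx":-15,"dy":3,"dz":0,"turn":0},{"fingers":1,"dx":-15,"dy":3,"dz":0,"turn":0},{"fingers":1,"dx":-15,"dy":3,"dz":0,"turn":0},{"fingers":1,"dx":-10,"dy":2,"dz":0,"turn":0},{"fingers":1,"dx":0,"dy":0,"dz":0,"turn":0}])

```text
clock: 7.78
position: [0.5076, 0.2444, 0.1718]
ee_rot: [-0.001, 0.995, -0.099, -0.018]
contact_force: [0.2, -0.2, -3.7]
width: 0.0106
```

```bash
python3 st.py
```

```text
7.78 pos [0.5076 0.2444 0.1718] jaw yaw -0.199 z [-0.036  0.006 -0.999] F [ 0.2 -0.2 -3.7] M [-0.19 -0.07  0.  ] w 0.0106
```

The weight is off the hook and hanging freely, reading −3.7 N. Moving to above the pan.

Emit:
play_rows(series=[{"fingers":1,"dx":-1,"dy":-12,"dz":3,"turn":0},{"fingers":1,"dx":-2,"dy":-25,"dz":3,"turn":0},{"fingers":1,"dx":-2,"dy":-25,"dz":3,"turn":0},{"fingers":1,"dx":-2,"dy":-25,"dz":1,"turn":0},{"fingers":1,"dx":-2,"dy":-25,"dz":1,"turn":0},{"fingers":1,"dx":-2,"dy":-25,"dz":1,"turn":0},{"fingers":1,"dx":-2,"dy":-25,"dz":1,"turn":0},{"fingers":1,"dx":-2,"dy":-25,"dz":1,"turn":0},{"fingers":1,"dx":-2,"dy":-25,"dz":1,"turn":0},{"fingers":1,"dx":-2,"dy":-25,"dz":1,"turn":0},{"fingers":1,"dx":-1,"dy":-25,"dz":1,"turn":0},{"fingers":1,"dx":0,"dy":-15,"dz":1,"turn":0},{"fingers":1,"dx":0,"dy":-4,"dz":0,"turn":0},{"fingers":1,"dx":0,"dy":0,"dz":0,"turn":0}])

```text
clock: 8.95
position: [0.4922, -0.0645, 0.1935]
ee_rot: [0.004, 0.995, -0.1, -0.011]
contact_force: [-0.4, 1.2, -3.3]
width: 0.0109
```

Run:
```python
from st import *
st(); b=get_image("scene"); a=get_image("top")
out=[cv2.resize(p["pixels"][y:y+100,x:x+100,::-1],(400,400),interpolation=cv2.INTER_CUBIC) for p,x,y in((a,310,170),(b,215,175))]
cv2.imwrite("pics/over.png",np.hstack(out))
```

```text
8.95 pos [ 0.4922 -0.0645  0.1935] jaw yaw -0.201 z [-0.022 -0.007 -1.   ] F [-0.4  1.2 -3.3] M [0.03 0.   0.01] w 0.0109
```

View pics/over.png

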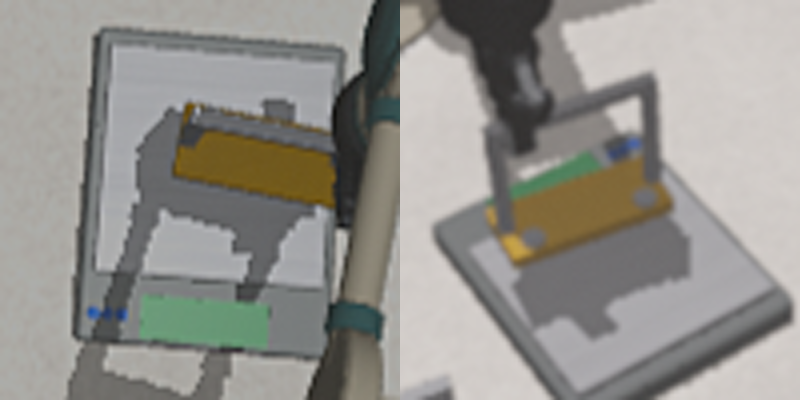

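The weight hangs level over the pan, about 25 mm too far towards −y. Correcting that and descending.

Emit:
play_rows(series=[{"fingers":1,"dx":-2,"dy":10,"dz":-8,"turn":0},{"fingers":1,"dx":-2,"dy":10,"dz":-12,"turn":0},{"fingers":1,"dx":-1,"dy":5,"dz":-12,"turn":0},{"fingers":1,"dx":0,"dy":0,"dz":-12,"turn":0},{"fingers":1,"dx":0,"dy":0,"dz":-10,"turn":0},{"fingers":1,"dx":0,"dy":0,"dz":-6,"turn":0},{"fingers":1,"dx":0,"dy":0,"dz":0,"turn":0}])

```text
clock: 9.63
position: [0.4846, -0.0243, 0.1284]
ee_rot: [0.001, 0.995, -0.095, -0.012]
contact_force: [-0.5, -0.1, -2.7]
width: 0.011
```

Run:
```python
from st import *
s=st(); a=get_image("top")
e=atz(a,(357,199.5),.2365); print("earlier bar centre by image",e-.066*np.array([.199,.98,0]),"by tool",np.array([.4922,-.0645])+[.008,.039])
```

```text
9.63 pos [ 0.4846 -0.0243  0.1284] jaw yaw -0.19 z [-0.024  0.001 -1.   ] F [-0.5 -0.1 -2.7] M [-0.08 -0.01  0.01] w 0.011
earlier bar centre by image [ 0.49686107 -0.01901875  0.2365    ] by tool [ 0.5002 -0.0255]
```

Emit:
play_rows(series=[{"fingers":1,"dx":2,"dy":-8,"dz":0,"turn":0},{"fingers":1,"dx":1,"dy":-8,"dz":-2,"turn":0},{"fingers":1,"dx":0,"dy":0,"dz":-3,"turn":0},{"fingers":1,"dx":0,"dy":0,"dz":-2,"turn":0},{"fingers":1,"dx":0,"dy":0,"dz":-1,"turn":0}])

```text
clock: 10.1
position: [0.4903, -0.0416, 0.1224]
ee_rot: [0.001, 0.996, -0.094, -0.009]
contact_force: [0.7, -0.2, -2.8]
width: 0.0107
```

```bash
python3 st.py
```

```text
10.1 pos [ 0.4903 -0.0416  0.1224] jaw yaw -0.189 z [-0.018  0.    -1.   ] F [ 0.7 -0.2 -2.8] M [-0.05 -0.03 -0.03] w 0.0107
```

Emit:
play_rows(series=[{"fingers":1,"dx":0,"dy":0,"dz":-2,"turn":0},{"fingers":1,"dx":0,"dy":0,"dz":-2,"turn":0},{"fingers":1,"dx":0,"dy":0,"dz":-2,"turn":0}])

```text
clock: 10.35
position: [0.4906, -0.0445, 0.1185]
ee_rot: [0.003, 0.996, -0.094, -0.008]
contact_force: [-5.7, -0.0, 18.6]
width: 0.0108
```

```bash
python3 st.py
```

```text
10.35 pos [ 0.4906 -0.0445  0.1185] jaw yaw -0.189 z [-0.017 -0.004 -1.   ] F [-5.7 -0.  18.6] M [0.38 0.89 0.03] w 0.0108
```

The weight is on the pan. Relax, then release and go straight up.

Emit:
play_rows(series=[{"fingers":1,"dx":0,"dy":0,"dz":1,"turn":0},{"fingers":1,"dx":0,"dy":0,"dz":0,"turn":0}])

```text
clock: 10.52
position: [0.4909, -0.044, 0.1204]
ee_rot: [0.002, 0.995, -0.095, -0.007]
contact_force: [-0.8, -1.0, -0.3]
width: 0.0111
```

```bash
python3 st.py
```

```text
10.52 pos [ 0.4909 -0.044   0.1204] jaw yaw -0.19 z [-0.015 -0.003 -1.   ] F [-0.8 -1.  -0.3] M [-0.05  0.1   0.07] w 0.0111
```

Emit:
play_rows(series=[{"fingers":0.5,"dx":0,"dy":0,"dz":0,"turn":0},{"fingers":-0.2,"dx":0,"dy":0,"dz":0,"turn":0},{"fingers":-1,"dx":0,"dy":0,"dz":0,"turn":0},{"fingers":-1,"dx":0,"dy":0,"dz":0,"turn":0},{"fingers":-1,"dx":0,"dy":0,"dz":0,"turn":0},{"fingers":-1,"dx":0,"dy":0,"dz":0,"turn":0},{"fingers":-1,"dx":0,"dy":0,"dz":10,"turn":0},{"fingers":-1,"dx":0,"dy":0,"dz":20,"turn":0},{"fingers":-1,"dx":0,"dy":0,"dz":30,"turn":0},{"fingers":-1,"dx":0,"dy":0,"dz":30,"turn":0},{"fingers":-1,"dx":0,"dy":0,"dz":30,"turn":0},{"fingers":-1,"dx":-30,"dy":0,"dz":10,"turn":0},{"fingers":-1,"dx":-30,"dy":0,"dz":0,"turn":0},{"fingers":-1,"dx":-30,"dy":0,"dz":0,"turn":0},{"fingers":-1,"dx":-30,"dy":0,"dz":0,"turn":0},{"fingers":-1,"dx":0,"dy":0,"dz":0,"turn":0}])

```text
clock: 11.85
position: [0.3687, -0.0434, 0.2626]
ee_rot: [0.003, 0.996, -0.094, -0.004]
contact_force: [0.5, 0.1, -0.1]
width: 0.0856
```

Run:
```python
from st import *
st(); b=get_image("scene"); a=get_image("top")
cv2.imwrite("pics/end.png",np.hstack([cv2.resize(a["pixels"][100:270,250:490,::-1],(565,400)),cv2.resize(b["pixels"][160:300,180:262+0+0,::-1],(234,400))]))
```

```text
11.85 pos [ 0.3687 -0.0434  0.2626] jaw yaw -0.188 z [-0.008 -0.005 -1.   ] F [ 0.5  0.1 -0.1] M [ 0.04 -0.01 -0.07] w 0.0856
```

View pics/end.png

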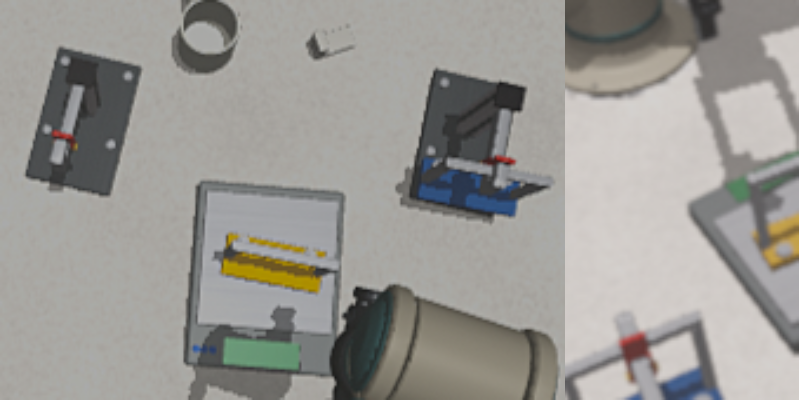

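The weight stands upright near the middle of the pan: slab centre at about (273,262) in the crop, pan centre at about (271,257). The gripper is clear, the yellow hook is empty with its keeper shut, and the blue weight still hangs. Handing in.

```bash
python3 -c "
from rig import *
print(sign_off())"
```

```text
the job is handed in; nothing more can be done
None
```

I took the yellow weight off its hook and set it upright on the scale's pan, then handed the job in at about 12 s on the robot's clock. In the last picture it stands within about 1 cm of the pan's centre.

- **Sequence:** I pushed the bail back about 33 mm against the keeper and lifted it about 50 mm. It crept to about 38 mm back during the lift. I then drew it off over the tip to about 100 mm in front of where it had hung, lowered it onto the pan and released it.
- **Last checks:** The picture shows the keeper shut on the empty yellow hook and the blue weight still on its own hook. The gripper is open and clear of everything, with a contact force of about 0 N. The highest force I read was about 19 N, for a moment as the weight touched the pan.
- **What disagreed:** The first grasp closed over the top of the bar without holding it. In the pictures the fingertips sat about 29 mm higher than the reported TCP and the stated tip length imply. I gripped 28 mm lower on the second try, which held at a width of 10.9 mm.
- **Small errors:** The scene camera was also 1–2 pixels off sideways.

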